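# Make up two bolting-tool service kits

## Robot

A 7-joint arm with a two-finger parallel gripper is mounted at the origin on the work surface. World frame = base frame: x ahead of the robot, y to its left, z up, the work surface at z = 0. Lengths are in m, angles in rad, forces in N, time in s.
With the tool pointing down it reaches from about 0.35 to 0.9 m from the base axis. Payload 8.1 kg.
Tool frame: the origin (TCP) lies midway between the tips of the shut fingers; the grasp point (between the pads) lies bot.grip_depth behind it (bot.grip_depth is the distance from the TCP to the grasp point, in m); z points along the fingers, y is the line along which they close (so a half turn about z gives the same grasp; the last joint's range is limited). The gripper opens to 92 mm and grips with 3 to 60 N. Pads are 19 mm wide; open, the fingers measure 130 mm over their backs; the gripper's body (75 mm by 190 mm) begins 47 mm behind the grasp point.
Start: joints at [1.231, 0.434, 0.025, 1.573, -0.012, 1.134, -0.075], TCP at [0.147, -0.608, 0.227] pointing down, gripper open.
Joint ranges: [-2.62, 2.62], [-0.44, 2.09], [-1.27, 1.32], [0.08, 2.57], [-1.32, 4.46], [0.12, 2], [-2.74, 2.74]. Speed limits (rad/s): [2.22, 2.22, 3.01, 3.01, 3.14, 3.14, 3.14].

## Interface

Orientations are given as a unit quaternion [w, x, y, z].
In Python, from bench import status, viewer, ticket, finder, bot gives the robot as it stands.
- The arm moves only by the tool carry_out, never from a script. Its arguments are lists of equal length, an entry for each row: "delta_pos": the shift along the tool's x, y, z scaled (see below), a list of three; "angular": the turn, a rotation vector about the tool's x, y, z scaled (see below), a list of three; "jaw": the opening in per cent of the stroke, from 0 (shut) to 100 (fully open). A call has 1 to 20 rows; each row shifts and turns the commanded pose from where the row before left it, along the tool's axes as they then stand; what a row does not reach is not made up. The controller multiplies each number of a shift by 0.02 m and each number of a turn by 90 degrees. A row lasts 1/12 s, in which the tool goes at most 41.7 mm and 7.16 degrees, less where a joint would pass 70% of its speed; a pose out of reach is approached as far as the arm can. A call with a number of a shift or a turn outside -1 to 1 is refused whole. A call with a gripper value outside its range is refused whole. The fingers move at their own pace and stop on an object; "squeeze" is the grip in N (left out, the last holds). Time passes only in rows, so rows that do not move let the fingers close. It gives the time, the measured TCP pose, the force, the opening and the grip force at its end, in the units of the state.
- status.observe(): the state, without advancing time (a new reading comes with each control period).
- viewer.grab_frame(name): name is "scene" or "side" or "wrist"; returns a dict with "color" (400x640x3 uint8, blue, green, red), "camera_matrix" (3x3 intrinsics, pixels), "xyz" and "attitude" of the camera in the world. Camera axes: x right, y down, z forward; pixel columns grow to the right and rows downward; lengths in m; the calibration is good to about 2 mm. A picture is of the moment at which its call begins. There is no depth.
- ticket.finish_job(): hands the job in; it is judged then, once.
Trained networks look in a picture, given as the dict that the camera call returned (one of the last four; its "shot" number tells which), for a name from the list of things; names that differ only in an ending like _2 or _b are one class to them, and where a whole thing is asked for, a point or a joint stands for the part that bears it (a point fixed in the world has none). Each returns a list of dicts, best first, with "conf" (0 to 1); they miss things now and then, are a little off and sometimes report something else, mostly with a low value. They report only what shows in the picture. A call takes as long as a camera call. They do not tell look-alikes from the thing itself.
- finder.search_frame(thing, picture): "box" ([left, top, right, bottom] in pixels, round what is visible of it).
- finder.silhouettes(thing, picture): "mask" (400x640 bool, what is visible of it) and "box" ([left, top, right, bottom] in pixels, round what is visible of it).
The state is a dict: "clock": time; "joints": joint angles; "qvel": joint speeds; "effort": joint torques, N m; "position": TCP position; "eef_rot": TCP orientation; "wrist_force": force on the tool from outside, world axes, zero at the start; "moment": the same for the moment, N m; "opening": opening from 0.0 (shut) to 1.0 (fully open); "gripper_force": force on a finger pad.
Only numpy, scipy, OpenCV 4.12 (cv2) and the standard library are available. Lean on these libraries where they do the work, as an engineer would, in place of code of your own. Each camera call takes 0.05 s, during which the arm holds its last target. There are 200 camera calls.

## Task

Make up two service kits from the stock on the bench: the black socket and the steel hex nut go in the blue tray; the brass coupler, the green cap and the red ring go in the yellow tray. Set each piece down flat on the tray's floor in a compartment of its own, the same way up as it stands now, let go of it, and leave the chrome socket, the white cap and the blue ring where they stand.

Things in the scene. Friction and masses are not known exactly. Their poses are not given: they have to be found in the camera images.
- black_socket_c (a point): black impact socket: plain upright cylinder, diameter 38, height 50, small grey square on top and a grey band round it; 0.3 kg. The point is its centre, half-way up; its z axis points up. Loose, stands on the bench. Sizes in mm.
- hex_nut_c (a point): bare steel hexagon nut lying flat, with a black bore: 46 across flats (53 across corners), height 24; a pair of flats faces along its own x axis (+x and -x), the others every 60 degrees; 0.2 kg. The point is its centre, half-way up; its z axis points up. Loose, stands on the bench. Sizes in mm.
- brass_coupler_c (a point): brass hydraulic coupler standing upright: cylinder of diameter 30 up to 40 high, then a nipple of diameter 20 up to its full height of 55; 0.16 kg. The point is its centre, half-way up; its z axis points up. Loose, stands on the bench. Sizes in mm.
- green_cap_c (a point): green plastic thread-protector cap: disc of diameter 48, height 30 (straight sides for the lower 22, then tapering to 42); closed plain top; 0.05 kg. The point is its centre, half-way up; its z axis points up. Loose, stands on the bench. Sizes in mm.
- red_ring_c (a point): red spacer ring lying flat: outside diameter 50, bore 30, height 16, rigid; 0.06 kg. The point is its centre, half-way up; its z axis points up. Loose, stands on the bench. Sizes in mm.
- chrome_socket_c (a point): bright steel socket, same shape as the black one (diameter 38, height 50); not needed. The point is its centre, half-way up; its z axis points up. Loose, stands on the bench. Sizes in mm.
- white_cap_c (a point): white plastic cap, same shape as the green one (diameter 48, height 30); not needed. The point is its centre, half-way up; its z axis points up. Loose, stands on the bench. Sizes in mm.
- blue_ring_c (a point): blue spacer ring, same shape as the red one (outside diameter 50, height 16); not needed. The point is its centre, half-way up; its z axis points up. Loose, stands on the bench. Sizes in mm.
- blue_tray_mid (a point): blue plastic kit tray fixed to the bench, open on top, 2 compartments in a row along its long side; outside 168 (its x axis) by 128 (its y axis), height 18. Each compartment measures 78 (x) by 120 (y) inside, walls and dividers 4 thick and 18 high above the bench, floor 4 thick. The point is on the floor's upper face at the middle of the tray, z up; compartment centres lie at x = -41 and +41 and y = 0 in its frame. Sizes in mm.
- yellow_tray_mid (a point): yellow plastic kit tray fixed to the bench, open on top, 3 compartments in a row along its long side; outside 250 (its x axis) by 128 (its y axis), height 18. Each compartment measures 78 (x) by 120 (y) inside, walls and dividers 4 thick and 18 high above the bench, floor 4 thick. The point is on the floor's upper face at the middle of the tray, z up; compartment centres lie at x = -82, 0 and +82 and y = 0 in its frame. Sizes in mm.
Things that resemble listed ones, but are neither listed nor needed, are in the scene too. There is more than one size of the part that bears black_socket_c; the job needs the smallest.

How it is judged:
At the end, for the whole second after the job is handed in: Each kit piece at rest, one per compartment of its tray, on the floor (height within 4 mm, tilt under 0.1 rad), within 36 mm along the row and 50 mm across of a compartment centre. Chrome socket, white cap and blue ring upright, within 15 mm of where they started (never over 20 mm) (y of black_socket_c in the frame of blue_tray_mid between -0.05 and 0.05 m and z of black_socket_c in the frame of blue_tray_mid between 0.021 and 0.029 m and angle between each of black_socket_c, hex_nut_c, brass_coupler_c, green_cap_c, red_ring_c, chrome_socket_c, white_cap_c, blue_ring_c's own z axis and vertical below 0.1 rad and linear speed of each of black_socket, hex_nut, brass_coupler, green_cap, red_ring below 0.02 m/s and angular speed of each of black_socket, hex_nut, brass_coupler, green_cap, red_ring below 0.2 rad/s and y of hex_nut_c in the frame of blue_tray_mid between -0.05 and 0.05 m and z of hex_nut_c in the frame of blue_tray_mid between 0.008 and 0.016 m and (x of black_socket_c in the frame of blue_tray_mid between -0.077 and -0.005 m or x of hex_nut_c in the frame of blue_tray_mid between -0.077 and -0.005 m) and (x of black_socket_c in the frame of blue_tray_mid between 0.005 and 0.077 m or x of hex_nut_c in the frame of blue_tray_mid between 0.005 and 0.077 m) and y of brass_coupler_c in the frame of yellow_tray_mid between -0.05 and 0.05 m and z of brass_coupler_c in the frame of yellow_tray_mid between 0.0235 and 0.0315 m and y of green_cap_c in the frame of yellow_tray_mid between -0.05 and 0.05 m and z of green_cap_c in the frame of yellow_tray_mid between 0.011 and 0.019 m and y of red_ring_c in the frame of yellow_tray_mid between -0.05 and 0.05 m and z of red_ring_c in the frame of yellow_tray_mid between 0.004 and 0.012 m and (x of brass_coupler_c in the frame of yellow_tray_mid between -0.118 and -0.046 m or x of green_cap_c in the frame of yellow_tray_mid between -0.118 and -0.046 m or x of red_ring_c in the frame of yellow_tray_mid between -0.118 and -0.046 m) and (x of brass_coupler_c in the frame of yellow_tray_mid between -0.036 and 0.036 m or x of green_cap_c in the frame of yellow_tray_mid between -0.036 and 0.036 m or x of red_ring_c in the frame of yellow_tray_mid between -0.036 and 0.036 m) and (x of brass_coupler_c in the frame of yellow_tray_mid between 0.046 and 0.118 m or x of green_cap_c in the frame of yellow_tray_mid between 0.046 and 0.118 m or x of red_ring_c in the frame of yellow_tray_mid between 0.046 and 0.118 m) and distance of each of chrome_socket_c, white_cap_c, blue_ring_c from where it was at the start of the episode below 0.015 m); the robot touches nothing.
It fails at once if the chrome socket, which is not needed, is displaced by more than 20 mm (distance of chrome_socket_c from where it was at the start of the episode above 0.02 m).
It fails at once if the white cap, which is not needed, is displaced by more than 20 mm (distance of white_cap_c from where it was at the start of the episode above 0.02 m).
It fails at once if the blue ring, which is not needed, is displaced by more than 20 mm (distance of blue_ring_c from where it was at the start of the episode above 0.02 m).
It also fails if it takes over 118 s, if anything falls off the work surface, if the arm or the gripper's body presses on something with over 40 N, if the wrist force passes 120 N, or if a joint passes its speed limit or range.

## Working session

There is one attempt and no reset: what is moved stays moved. The work goes in short steps, Python scripts to look and compute and a tool call to move; the robot and the scene stay as the last step left them, time stands still between calls to the robot, and variables do not carry over. Pictures are saved under pics/ and viewed, at most 14 in all, crops included, and the job is handed in when it is done.

Besides the shell and the picture viewer there is one more tool, called after "Emit:" in YAML: its name, and indented under it one key for each argument. carry_out: Moves the arm, as the interface text tells. Shifts and turns lie within -1 to 1; 1 stands for 0.02 m of shift or 90 degrees of turn. Its arguments: {"type":"object","properties":{"delta_pos":{"type":"array","items":{"type":"array","items":{"type":"number","minimum":-1,"maximum":1}}},"angular":{"type":"array","items":{"type":"array","items":{"type":"number","minimum":-1,"maximum":1}}},"jaw":{"type":"array","items":{"type":"number"}},"squeeze":{"type":"number"}},"required":["delta_pos","angular","jaw"]}

```bash
ls; mkdir -p pics
python3 - <<'E'
from bench import status, viewer, bot
import cv2
print(status.observe(), bot.grip_depth)
for n in("scene","side"):
    f=viewer.grab_frame(n); cv2.imwrite(f"pics/{n}0.png",f["color"]); print(n,f["camera_matrix"],f["xyz"],f["attitude"],f["shot"])
E
```

```text
pics
{'clock': 0.0, 'joints': array([ 1.23138845,  0.43523512,  0.02499519,  1.57411788, -0.01156041,
        1.13398597, -0.07508216]), 'qvel': array([-0.00041388, -0.00188518, -0.00281096,  0.00025855,  0.00041026,
       -0.00089055, -0.00108514]), 'effort': array([ 1.03435315e-03, -6.67853379e+01,  9.85343568e-01, -3.14458644e+01,
       -6.05383096e-02,  4.29996278e-02,  1.90088031e-04]), 'position': array([ 0.14642176, -0.60707304,  0.22592967]), 'eef_rot': array([-7.78708353e-04,  9.93001402e-01,  1.18099846e-01, -1.88524164e-04]), 'wrist_force': array([ 0.69225599,  0.40335666, -0.84963884]), 'moment': array([ 0.0279025 ,  0.06102379, -0.0335131 ]), 'gripper_force': 0.0, 'opening': 0.9971533363844942} 0.0188
scene [[517.80432517   0.         323.17328211]
 [  0.         517.80432517 200.68400787]
 [  0.           0.           1.        ]] [ 1.01398128 -0.71344395  0.69589357] [-0.42715582  0.84573704  0.28994008 -0.13491297] 1
side [[403.35348857   0.         314.34088938]
 [  0.         403.35348857 200.11404004]
 [  0.           0.           1.        ]] [0.21897081 0.65192909 0.46038367] [ 0.10299627 -0.1624271   0.85529575 -0.481122  ] 2
```

View pics/scene0.png

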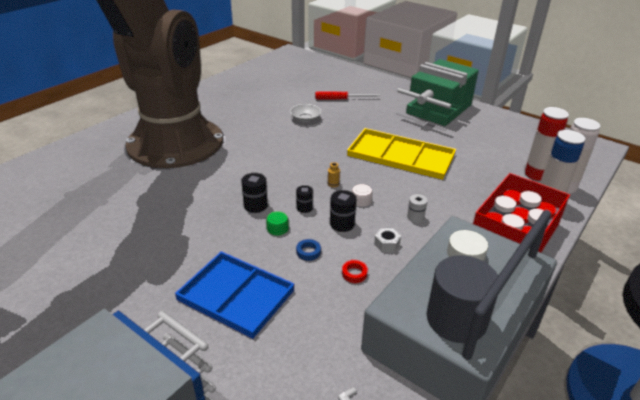

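View pics/side0.png

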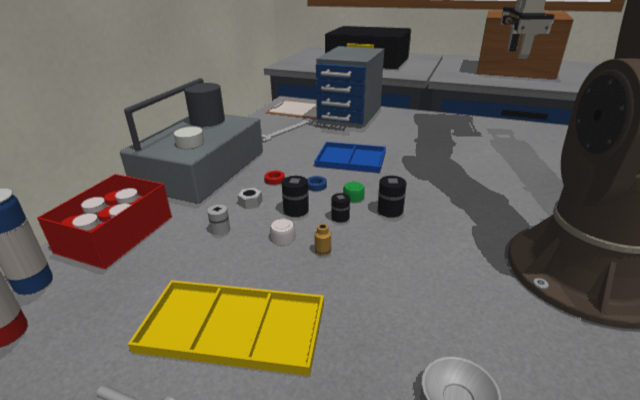

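Small black socket candidates in the scene picture are (255,192), (304,198) and (343,210). The smallest is (304,198), which is (340,207) in the side view. The others:
- Brass coupler (333,175).
- Green cap (277,223), with the white one at (362,195).
- Red ring (355,271), with the blue one at (308,249).
- Nut (388,239).
- Chrome socket (418,206).
- White caps in the red box and on the toolbox are distractors.

Next I measure all of them from both views.

```bash
cat > loc.py <<'E'
import numpy as np, cv2
from scipy.spatial.transform import Rotation as R
from scipy.optimize import least_squares
def rot(q): return R.from_quat([q[1],q[2],q[3],q[0]]).as_matrix()
def proj(f,P):
    c=(P-f["xyz"])@rot(f["attitude"]); p=c@f["camera_matrix"].T; return p[:,:2]/p[:,2:]
def cyl(*dz):
    a=np.arange(0,2*np.pi,np.pi/18)
    return np.vstack([np.c_[d/2*np.cos(a),d/2*np.sin(a),0*a+z] for d,z in dz])/1000
def box(x,y,h): return np.array([[i*x/2,j*y/2,k*h] for i in(-1,1) for j in(-1,1) for k in(0,1)])/1000
h=np.radians(30+60*np.arange(6)); r=46/np.sqrt(3)
M=dict(black_socket_c=cyl((38,0),(38,50)),chrome_socket_c=cyl((38,0),(38,50)),
 hex_nut_c=np.vstack([np.c_[r*np.cos(h),r*np.sin(h),0*h+z] for z in(0,24)])/1000,
 brass_coupler_c=cyl((30,0),(30,40),(20,40),(20,55)),green_cap_c=cyl((48,0),(48,22),(42,30)),white_cap_c=cyl((48,0),(48,22),(42,30)),
 red_ring_c=cyl((50,0),(50,16)),blue_ring_c=cyl((50,0),(50,16)),blue_tray_mid=box(168,128,18),yellow_tray_mid=box(250,128,18))
t=np.arange(16)*np.pi/8; D=np.c_[np.cos(t),np.sin(t)]
def place(m,p): return m@R.from_euler('z',p[2]).as_matrix().T+[p[0],p[1],0]
def fit(name,obs,x0,yaw,z=0):
    m=M[name]+[0,0,z]
    S=[(f,np.max(np.argwhere(k)[:,::-1]@D.T,axis=0)) for f,k in obs]
    def res(p):
        p=np.r_[p,0][:3] if len(p)<3 else p
        return np.concatenate([np.max(proj(f,place(m,p))@D.T,axis=0)-s for f,s in S])
    best=min((least_squares(res,np.r_[x0,[y]] if yaw else x0,loss='soft_l1') for y in(np.radians([0,30,60,90,120,150]) if yaw else [0])),key=lambda s:s.cost)
    return best.x,np.abs(res(best.x)).reshape(len(S),-1).mean(1)
def ground(f,uv,z):
    d=rot(f["attitude"])@np.linalg.inv(f["camera_matrix"])@[*uv,1]; return (f["xyz"]+d*(z-f["xyz"][2])/d[2])[:2]
E
cat > m0.py <<'E'
from loc import *
from bench import viewer,finder
A=viewer.grab_frame("scene");B=viewer.grab_frame("side")
px=dict(black_socket_c=((304,198),(340,207)),chrome_socket_c=((418,206),(218,220)),hex_nut_c=((388,239),(250,198)),brass_coupler_c=((333,175),(322,240)),green_cap_c=((277,223),(354,191)),white_cap_c=((362,195),(283,231)),red_ring_c=((355,271),(275,177)),blue_ring_c=((308,249),(316,183)),blue_tray_mid=((235,292),(350,157)),yellow_tray_mid=((402,152),(232,325)))
imA=A["color"].copy()
for n,(a,b) in px.items():
    obs=[]
    for f,c in((A,a),(B,b)):
        ds=finder.silhouettes(n,f)
        ds=[d for d in ds if np.hypot(*(np.reshape(d["box"],(2,2)).mean(0)-c))<15]
        if ds: obs.append((f,ds[0]["mask"]))
    if not obs: print(n,"none");continue
    x,e=fit(n,obs,ground(A,a,.015),n in("hex_nut_c","blue_tray_mid","yellow_tray_mid"))
    print(n,x.round(4),e.round(2),len(obs))
    sep=[fit(n,[o],x[:2],len(x)>2)[0].round(4) for o in obs]; print("   ",sep)
E
python3 m0.py
```

```text
black_socket_c [ 0.4408 -0.0074] [0.68 0.8 ] 2
    [array([ 0.4429, -0.009 ]), array([ 0.4391, -0.0055])]
chrome_socket_c [0.6492 0.116 ] [1.26 1.03] 2
    [array([0.652 , 0.1127]), array([0.6465, 0.1186])]
hex_nut_c [6.4830e-01 1.3000e-03 2.1933e+00] [0.61 0.8 ] 2
    [array([ 6.493e-01, -2.000e-04,  1.164e-01]), array([0.6458, 0.0039, 1.4353])]
brass_coupler_c [0.4349 0.108 ] [0.81 0.85] 2
    [array([0.4386, 0.1049]), array([0.4333, 0.1093])]
green_cap_c [ 0.4387 -0.0963] [1.78] 1
    [array([ 0.4387, -0.0963])]
white_cap_c [0.5223 0.0958] [1.19 0.78] 2
    [array([0.5254, 0.0936]), array([0.5202, 0.0974])]
red_ring_c [ 0.6446 -0.1093] [1.11 1.09] 2
    [array([ 0.6458, -0.1106]), array([ 0.6414, -0.1053])]
blue_ring_c [ 0.5394 -0.1179] [1.08 1.38] 2
    [array([ 0.5419, -0.1194]), array([ 0.5349, -0.1126])]
blue_tray_mid [ 0.5076 -0.2856  0.1361] [0.99 1.25] 2
    [array([ 0.5084, -0.2856,  0.1317]), array([ 0.506 , -0.2855,  0.1599])]
yellow_tray_mid [0.493  0.3203 3.3647] [1.45 0.84] 2
    [array([0.496 , 0.3165, 3.3411]), array([0.4922, 0.3205, 0.2264])]
```

```bash
cat > m1.py <<'E'
from loc import *
from bench import viewer,finder
A=viewer.grab_frame("scene");B=viewer.grab_frame("side")
def pick(n,c,f):
    ds=[d for d in finder.silhouettes(n,f) if np.hypot(*(np.reshape(d["box"],(2,2)).mean(0)-c))<15]; return [(f,ds[0]["mask"])] if ds else []
for a,b in(((255,192),(392,196)),((343,210),(295,195)),((304,198),(340,207))):
    obs=pick("black_socket_c",a,A)+pick("black_socket_c",b,B)
    S=[(f,np.max(np.argwhere(k)[:,::-1]@D.T,axis=0)) for f,k in obs]
    res=lambda p:np.concatenate([np.max(proj(f,cyl((p[2]*100,0),(p[2]*100,p[3]*100))+[p[0],p[1],0])@D.T,axis=0)-s for f,s in S])
    s=least_squares(res,[*ground(A,a,.02),.5,.6],loss='soft_l1');print(len(obs),s.x.round(4),s.cost)
o=pick("green_cap_c",(354,191),B); print(len(o))
crop=A["color"][160:290,230:440]; cv2.imwrite("pics/crop.png",cv2.resize(crop,None,fx=3.5,fy=3.5,interpolation=cv2.INTER_CUBIC))
E
python3 m1.py
```

```text
2 [ 0.3511 -0.069   0.5301  0.6769] 5.332637351107496
2 [ 0.5384 -0.0022  0.5344  0.673 ] 3.918651575312758
2 [ 0.4415 -0.0091  0.3572  0.4731] 3.3551516773263046
1
```

View pics/crop.png

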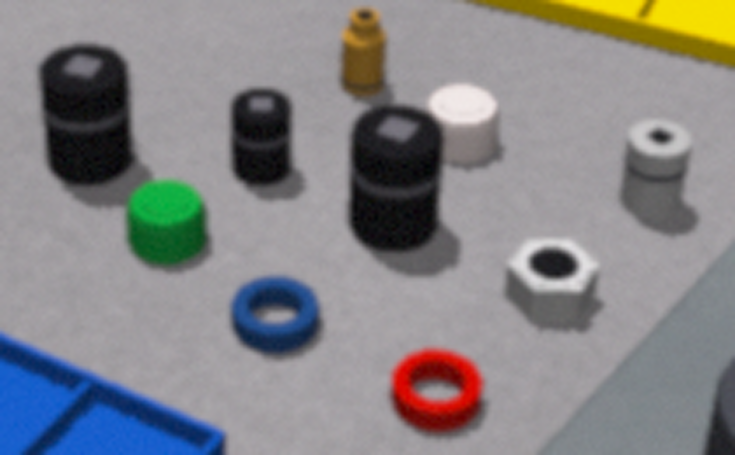

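```bash
cat > m2.py <<'E'
from loc import *
from bench import viewer
A=viewer.grab_frame("scene");B=viewer.grab_frame("side")
for f,uv,z in((A,(368,347),0),(A,(483,394),0),(B,(195,192),0),(B,(262,153),0),(B,(126,181),0),(B,(262,120),.1),(B,(196,148),.1),(A,(370,303),.1),(A,(455,217),.1),(A,(552,265),.1)): print(uv,z,ground(f,uv,z).round(3))
for f in(A,B): print(proj(f,np.array([[.6446,-.109,0],[.648,.001,0]])).round())
E
python3 m2.py
cat > mv.py <<'E'
# usage: mv.py x y yaw_deg -> remaining tool-frame shift in units, turn units, at present pose
import sys
from loc import *
from bench import status
s=status.observe();p=s["position"];m=rot(s["eef_rot"]);psi=np.degrees(np.arctan2(m[1,0],m[0,0]))
print("t",round(s["clock"],2),"pos",p.round(4),"yaw",psi.round(2),"F",s["wrist_force"].round(1),"open",round(s["opening"],3),"gf",round(s["gripper_force"],1),"tilt",m[:2,2].round(3))
for a in sys.argv[1:]:
    x,y,yaw=map(float,a.split(','))
    d=m.T@np.array([x-p[0],y-p[1],0])/.02
    print(a,"shift units (no turn)",d[:2].round(2),"| turn units z",round(-(yaw-psi)/90,3),"| world units",((np.array([x,y])-p[:2])/.02).round(2))
E
python3 mv.py 0.441,-0.008,0
```

```text
(368, 347) 0 [ 0.76  -0.236]
(483, 394) 0 [ 0.943 -0.201]
(195, 192) 0 [0.789 0.009]
(262, 153) 0 [ 0.747 -0.236]
(126, 181) 0 [0.983 0.023]
(262, 120) 0.1 [ 0.732 -0.227]
(196, 148) 0.1 [ 0.785 -0.017]
(370, 303) 0.1 [ 0.754 -0.235]
(455, 217) 0.1 [0.762 0.041]
(552, 265) 0.1 [0.947 0.025]
[[354. 273.]
 [386. 243.]]
[[274. 179.]
 [250. 201.]]
t 1.75 pos [ 0.1466 -0.6076  0.2267] yaw 13.57 F [ 0.2 -0.7 -0.7] open 1.0 gf 0.0 tilt [-0. -0.]
0.441,-0.008,0 shift units (no turn) [ 21.34 -25.69] | turn units z 0.151 | world units [14.72 29.98]
```

```bash
cat > m3.py <<'E'
from loc import *
from bench import viewer
A=viewer.grab_frame("scene");B=viewer.grab_frame("side")
for f,uv in((B,(318,118)),(B,(372,130)),(B,(383,108))): print(uv,ground(f,uv,0).round(3))
for z in(.15,.2,.25): print(z,[ground(B,u,z).round(3) for u in((318,57),(363,64),(383,50))],[ground(A,u,z).round(3) for u in((117,313),(200,385))])
E
python3 m3.py
```

```text
(318, 118) [ 0.705 -0.549]
(372, 130) [ 0.507 -0.503]
(383, 108) [ 0.526 -0.72 ]
0.15 [array([ 0.786, -0.76 ]), array([ 0.6, -0.7]), array([ 0.593, -0.949])] [array([ 0.516, -0.502]), array([ 0.687, -0.508])]
0.2 [array([ 0.695, -0.532]), array([ 0.538, -0.482]), array([ 0.532, -0.691])] [array([ 0.562, -0.522]), array([ 0.717, -0.527])]
0.25 [array([ 0.603, -0.305]), array([ 0.477, -0.265]), array([ 0.472, -0.433])] [array([ 0.607, -0.541]), array([ 0.747, -0.546])]
```

Emit:
carry_out:
  delta_pos:
    - [0,0,0]
    - [0,0,0]
    - [0.5,-1,0]
    - [0.5,-1,0]
    - [0.5,-1,0]
    - [0.5,-1,0]
    - [0.5,-1,0]
    - [0.5,-1,0]
    - [0.5,-1,0]
    - [0.5,-1,0]
    - [0.5,-1,0]
    - [0.5,-1,0]
    - [0.5,-1,0]
    - [0.5,-1,0]
    - [0.5,-1,0]
    - [0.5,-1,0]
    - [0.5,-1,0]
    - [0.5,-1,0]
    - [0.5,-1,0]
    - [0.5,-1,0]
  angular:
    - [0,0,0.075]
    - [0,0,0.075]
    - [0,0,0]
    - [0,0,0]
    - [0,0,0]
    - [0,0,0]
    - [0,0,0]
    - [0,0,0]
    - [0,0,0]
    - [0,0,0]
    - [0,0,0]
    - [0,0,0]
    - [0,0,0]
    - [0,0,0]
    - [0,0,0]
    - [0,0,0]
    - [0,0,0]
    - [0,0,0]
    - [0,0,0]
    - [0,0,0]
  jaw: [70,70,70,70,70,70,70,70,70,70,70,70,70,70,70,70,70,70,70,70]
  squeeze: 20

```text
clock: 3.52
position: [0.3266, -0.2464, 0.2269]
eef_rot: [0.0, 1.0, 0.001, 0.0]
wrist_force: [0.7, -0.2, 0.6]
opening: 0.701
gripper_force: 0.0
```

```bash
python3 mv.py 0.441,-0.008,0
```

```text
t 3.52 pos [ 0.3266 -0.2464  0.2269] yaw 0.06 F [ 0.7 -0.2  0.6] open 0.701 gf 0.0 tilt [ 0. -0.]
0.441,-0.008,0 shift units (no turn) [  5.73 -11.91] | turn units z 0.001 | world units [ 5.72 11.92]
```

Emit:
carry_out:
  delta_pos:
    - [0.5,-1,0.3]
    - [0.5,-1,0.3]
    - [0.5,-1,0.3]
    - [0.5,-1,0.3]
    - [0.5,-1,0.3]
    - [0.5,-1,0.4]
    - [0.5,-1,0.4]
    - [0.5,-1,0.4]
    - [0.5,-1,0.4]
    - [0.5,-1,0.4]
    - [0.4,-1,0.4]
    - [0.3,-0.9,0.4]
    - [0,0,0]
  angular:
    - [0,0,0]
    - [0,0,0]
    - [0,0,0]
    - [0,0,0]
    - [0,0,0]
    - [0,0,0]
    - [0,0,0]
    - [0,0,0]
    - [0,0,0]
    - [0,0,0]
    - [0,0,0]
    - [0,0,0]
    - [0,0,0]
  jaw: [70,70,70,70,70,70,70,70,70,70,70,70,70]

```text
clock: 4.6
position: [0.4407, -0.0055, 0.1399]
eef_rot: [-0.001, 1.0, 0.003, -0.0]
wrist_force: [0.4, 0.0, -0.1]
opening: 0.704
gripper_force: 0.0
```

```bash
python3 mv.py 0.441,-0.008,0
python3 - <<'E'
from loc import *
from bench import viewer
W=viewer.grab_frame("wrist"); im=W["color"].copy()
print(W["xyz"],W["attitude"])
T=dict(black_socket_c=(.441,-.008),hex_nut_c=(.6483,.0013),brass_coupler_c=(.4349,.108),green_cap_c=(.4387,-.0963),red_ring_c=(.6446,-.1093),white_cap_c=(.5223,.0958),blue_ring_c=(.5394,-.1179))
for n,(x,y) in T.items():
    c=(np.array([x,y,.01])-W["xyz"])@rot(W["attitude"])
    if c[2]>.02: 
        for u,v in proj(W,place(M[n],(x,y,.11 if n=="hex_nut_c" else 0))): cv2.circle(im,(int(np.clip(u,-999,999)),int(np.clip(v,-999,999))),1,(255,0,255),-1)
cv2.imwrite("pics/w1.png",im)
E
```

```text
t 4.6 pos [ 0.4407 -0.0055  0.1399] yaw 0.32 F [ 0.4  0.  -0.1] open 0.704 gf 0.0 tilt [-0.     0.002]
0.441,-0.008,0 shift units (no turn) [0.02 0.13] | turn units z 0.004 | world units [ 0.02 -0.13]
[ 0.50888182 -0.005674    0.29794754] [ 0.09062065  0.70331749 -0.69911756 -0.0914716 ]
```

View pics/w1.png

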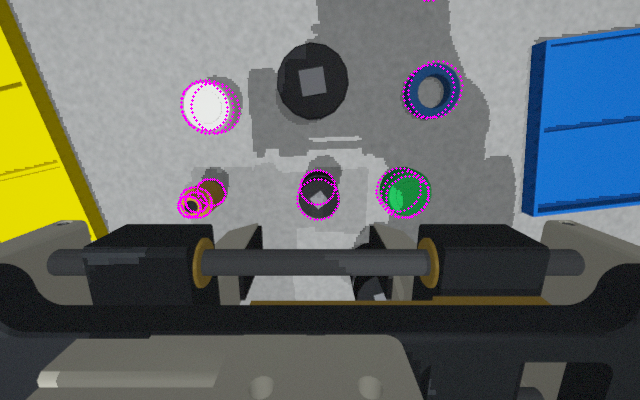

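Emit:
carry_out:
  delta_pos:
    - [-0.1,0.1,1]
    - [0,0,1]
    - [0,0,1]
    - [0,0,1]
    - [0,0,1]
    - [0,0,0.7]
    - [0,0,0.3]
    - [0,0,0]
    - [0,0,0]
    - [0,0,0]
    - [0,0,0]
    - [0,0,0]
    - [0,0,0]
  angular:
    - [0,0,0]
    - [0,0,0]
    - [0,0,0]
    - [0,0,0]
    - [0,0,0]
    - [0,0,0]
    - [0,0,0]
    - [0,0,0]
    - [0,0,0]
    - [0,0,0]
    - [0,0,0]
    - [0,0,0]
    - [0,0,0]
  jaw: [70,70,70,70,70,70,70,70,0,0,0,0,0]
  squeeze: 20

```text
clock: 5.73
position: [0.4387, -0.0108, 0.0215]
eef_rot: [-0.0, 1.0, 0.001, 0.001]
wrist_force: [-0.6, 2.1, 7.5]
opening: 0.407
gripper_force: 20.0
```

```bash
python3 mv.py 0.4670,-0.2912,7.8 0.5482,-0.2800,7.8; python3 -c "
import numpy as np
for c,x0,k in(('b',(.5076,-.2856,.1361),(-.041,.041)),('y',(.493,.3203,.223),(-.082,0,.082))):
  for i in k: print(c,i,np.round([x0[0]+i*np.cos(x0[2]),x0[1]+i*np.sin(x0[2])],4))"
```

```text
t 5.73 pos [ 0.4387 -0.0108  0.0215] yaw 0.08 F [-0.6  2.1  7.5] open 0.407 gf 20.0 tilt [0.002 0.   ]
0.4670,-0.2912,7.8 shift units (no turn) [ 1.39 14.02] | turn units z -0.086 | world units [  1.41 -14.02]
0.5482,-0.2800,7.8 shift units (no turn) [ 5.45 13.47] | turn units z -0.086 | world units [  5.47 -13.46]
b -0.041 [ 0.467  -0.2912]
b 0.041 [ 0.5482 -0.28  ]
y -0.082 [0.413  0.3022]
y 0 [0.493  0.3203]
y 0.082 [0.573  0.3384]
```

Emit:
carry_out:
  delta_pos:
    - [0,0,-1]
    - [0,0,-1]
    - [0,0,-1]
    - [0,0,-1]
    - [0.1,1,-0.5]
    - [0.1,1,0]
    - [0.1,1,0]
    - [0.1,1,0]
    - [0.1,1,0]
    - [0.1,1,0]
    - [0.1,1,0]
    - [0.1,1,0]
    - [0.1,1,0]
    - [0.1,1,0]
    - [0.1,1,0]
    - [0.1,1,0]
    - [0.1,1,0]
    - [0.1,1,0]
    - [0,0,0]
    - [0,0,0]
  angular:
    - [0,0,0]
    - [0,0,0]
    - [0,0,0]
    - [0,0,0]
    - [0,0,0]
    - [0,0,0]
    - [0,0,0]
    - [0,0,0]
    - [0,0,0]
    - [0,0,0]
    - [0,0,0]
    - [0,0,0]
    - [0,0,0]
    - [0,0,0]
    - [0,0,0]
    - [0,0,0]
    - [0,0,0]
    - [0,0,0]
    - [0,0,-0.043]
    - [0,0,-0.043]
  jaw: [0,0,0,0,0,0,0,0,0,0,0,0,0,0,0,0,0,0,0,0]

```text
clock: 7.4
position: [0.4654, -0.2928, 0.1104]
eef_rot: [0.0, 0.998, 0.068, -0.001]
wrist_force: [0.7, 0.8, -2.5]
opening: 0.404
gripper_force: 20.0
```

```bash
python3 mv.py 0.4670,-0.2912,7.8
```

```text
t 7.4 pos [ 0.4654 -0.2928  0.1104] yaw 7.82 F [ 0.7  0.8 -2.5] open 0.404 gf 20.0 tilt [-0.001 -0.   ]
0.4670,-0.2912,7.8 shift units (no turn) [ 0.09 -0.07] | turn units z 0.0 | world units [0.08 0.08]
```

Emit:
carry_out:
  delta_pos:
    - [0.1,-0.1,1]
    - [0,0,1]
    - [0,0,1]
    - [0,0,0.7]
    - [0,0,0.3]
    - [0,0,0.2]
    - [0,0,0]
    - [0,0,0]
    - [0,0,0]
  angular:
    - [0,0,0]
    - [0,0,0]
    - [0,0,0]
    - [0,0,0]
    - [0,0,0]
    - [0,0,0]
    - [0,0,0]
    - [0,0,0]
    - [0,0,0]
  jaw: [0,0,0,0,0,0,0,0,0]

```text
clock: 8.15
position: [0.4686, -0.2892, 0.0276]
eef_rot: [0.0, 0.998, 0.068, 0.001]
wrist_force: [0.5, -0.1, -2.3]
opening: 0.411
gripper_force: 20.0
```

Emit:
carry_out:
  delta_pos:
    - [0,0,0.1]
    - [0,0,0]
    - [0,0,0]
    - [0,0,0]
    - [0,0,0]
    - [0,0,-0.7]
    - [0,0,-1]
    - [0,0,-1]
    - [0,0,-1]
    - [0,0,-1]
    - [0,0,-1]
    - [0,0,0]
    - [0,0,0]
  angular:
    - [0,0,0]
    - [0,0,0]
    - [0,0,0]
    - [0,0,0]
    - [0,0,0]
    - [0,0,0]
    - [0,0,0]
    - [0,0,0]
    - [0,0,0.043]
    - [0,0,0.043]
    - [0,0,0]
    - [0,0,0]
    - [0,0,0]
  jaw: [0,0,62,62,62,62,62,62,62,62,75,75,75]

```text
clock: 9.23
position: [0.4686, -0.2893, 0.1397]
eef_rot: [0.001, 1.0, 0.001, 0.001]
wrist_force: [-0.2, 0.5, -0.7]
opening: 0.743
gripper_force: 0.0
```

```bash
python3 mv.py 0.6483,0.0013,-23.5
```

```text
t 9.23 pos [ 0.4686 -0.2893  0.1397] yaw 0.08 F [-0.2  0.5 -0.7] open 0.743 gf 0.0 tilt [ 0.002 -0.001]
0.6483,0.0013,-23.5 shift units (no turn) [  9.01 -14.52] | turn units z 0.262 | world units [ 8.99 14.53]
```

Emit:
carry_out:
  delta_pos:
    - [0.6,-1,0]
    - [0.6,-1,0]
    - [0.6,-1,0]
    - [0.6,-1,0]
    - [0.6,-1,0]
    - [0.6,-1,0]
    - [0.6,-1,0]
    - [0.6,-1,0]
    - [0.6,-1,0]
    - [0.6,-1,0]
    - [0.6,-1,0]
    - [0.6,-1,0]
    - [0.6,-1,0]
    - [0.6,-1,0]
    - [0.6,-0.5,0]
    - [0,0,0]
    - [0,0,0]
  angular:
    - [0,0,0]
    - [0,0,0]
    - [0,0,0]
    - [0,0,0]
    - [0,0,0]
    - [0,0,0]
    - [0,0,0]
    - [0,0,0]
    - [0,0,0]
    - [0,0,0]
    - [0,0,0]
    - [0,0,0]
    - [0,0,0]
    - [0,0,0]
    - [0,0,0]
    - [0,0,0]
    - [0,0,0]
  jaw: [75,75,75,75,75,75,75,75,75,75,75,75,75,75,75,75,75]

```text
clock: 10.65
position: [0.6471, 0.0019, 0.1371]
eef_rot: [-0.0, 1.0, 0.001, -0.001]
wrist_force: [-0.3, 0.1, 0.1]
opening: 0.749
gripper_force: 0.0
```

```bash
python3 mv.py 0.6483,0.0013,-23.5
python3 - <<'E'
from loc import *
from bench import viewer,finder
W=viewer.grab_frame("wrist"); im=W["color"].copy()
ds=finder.silhouettes("hex_nut_c",W); print([(d["box"],d["conf"]) for d in ds])
x=(.6483,.0013,.11)
if ds:
    x,e=fit("hex_nut_c",[(W,ds[0]["mask"])],[.6483,.0013],True); print(x,np.degrees(x[2])%60,e)
for u,v in proj(W,place(M["hex_nut_c"],x)): cv2.circle(im,(int(u),int(v)),2,(255,0,255),-1)
cv2.imwrite("pics/w2.png",im)
E
```

```text
t 10.65 pos [0.6471 0.0019 0.1371] yaw 0.16 F [-0.3  0.1  0.1] open 0.749 gf 0.0 tilt [-0.002  0.   ]
0.6483,0.0013,-23.5 shift units (no turn) [0.06 0.03] | turn units z 0.263 | world units [ 0.06 -0.03]
[([289.0, 165.8, 343.3, 218.0], 0.86)]
[0.64716139 0.00148936 0.17121761] 9.810046244338174 [0.76721867]
```

View pics/w2.png

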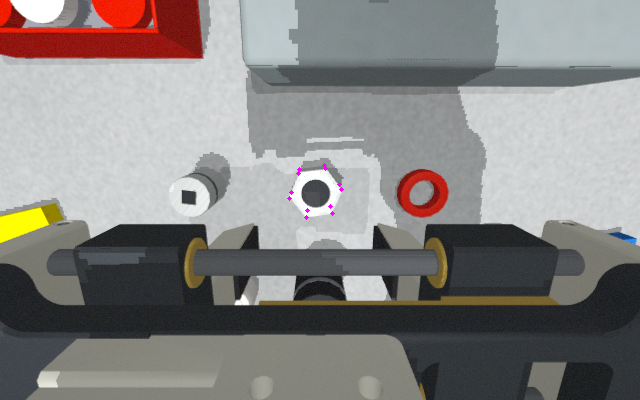

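Emit:
carry_out:
  delta_pos:
    - [0,0,0]
    - [0,0,0]
    - [0,0,0]
    - [0,0,0]
    - [0,0,1]
    - [0,0,1]
    - [0,0,1]
    - [0,0,1]
    - [0,0,1]
    - [0,0,0.8]
    - [0,0,0.5]
    - [0,0,0.2]
    - [0,0,0]
    - [0,0,0]
    - [0,0,0]
    - [0,0,0]
    - [0,0,0]
    - [0,0,0]
  angular:
    - [0,0,0.06]
    - [0,0,0.06]
    - [0,0,0.06]
    - [0,0,0.055]
    - [0,0,0]
    - [0,0,0]
    - [0,0,0]
    - [0,0,0]
    - [0,0,0]
    - [0,0,0]
    - [0,0,0]
    - [0,0,0]
    - [0,0,0]
    - [0,0,0]
    - [0,0,0]
    - [0,0,0]
    - [0,0,0]
    - [0,0,0]
  jaw: [75,75,75,75,75,75,75,75,75,75,75,75,75,0,0,0,0,0]

```text
clock: 12.25
position: [0.6482, 0.0013, 0.0096]
eef_rot: [-0.0, 0.983, -0.183, 0.001]
wrist_force: [-0.5, -0.0, 4.9]
opening: 0.5
gripper_force: 19.9
```

```bash
python3 mv.py 0.5482,-0.28,7.8
```

```text
t 12.25 pos [0.6482 0.0013 0.0096] yaw -21.09 F [-0.5 -0.   4.9] open 0.5 gf 19.9 tilt [0.001 0.   ]
0.5482,-0.28,7.8 shift units (no turn) [ 0.39 14.92] | turn units z -0.321 | world units [ -5.   -14.07]
```

Emit:
carry_out:
  delta_pos:
    - [0,0,-0.7]
    - [0,0,-1]
    - [0,0,-1]
    - [0,0.5,-1]
    - [0,1,-0.5]
    - [0,1,0]
    - [0,1,0]
    - [0,1,0]
    - [0,1,0]
    - [0,1,0]
    - [0,1,0]
    - [0,1,0]
    - [0,1,0]
    - [0.1,1,0]
    - [0.1,1,0]
    - [0.1,1,0]
    - [0.1,1,0]
    - [0,1,0]
    - [0,0.5,0]
  angular:
    - [0,0,0]
    - [0,0,0]
    - [0,0,0]
    - [0,0,0]
    - [0,0,0]
    - [0,0,0]
    - [0,0,0]
    - [0,0,0]
    - [0,0,0]
    - [0,0,0]
    - [0,0,0]
    - [0,0,0]
    - [0,0,0]
    - [0,0,0]
    - [0,0,0]
    - [0,0,0]
    - [0,0,0]
    - [0,0,0]
    - [0,0,0]
  jaw: [0,0,0,0,0,0,0,0,0,0,0,0,0,0,0,0,0,0,0]

```text
clock: 13.83
position: [0.5456, -0.2847, 0.0926]
eef_rot: [0.001, 0.983, -0.184, -0.0]
wrist_force: [-0.0, -2.0, -2.0]
opening: 0.501
gripper_force: 19.9
```

Emit:
carry_out:
  delta_pos:
    - [0,0,0]
    - [0,0,0]
    - [0,0,0]
    - [0,0,0]
    - [0,0,0]
    - [0,0,0]
  angular:
    - [0,0,-0.065]
    - [0,0,-0.065]
    - [0,0,-0.065]
    - [0,0,-0.065]
    - [0,0,-0.06]
    - [0,0,0]
  jaw: [0,0,0,0,0,0]

```text
clock: 14.33
position: [0.5471, -0.281, 0.0926]
eef_rot: [-0.0, 0.998, 0.07, -0.0]
wrist_force: [-0.6, -0.5, -2.2]
opening: 0.502
gripper_force: 19.9
```

```bash
python3 mv.py 0.5482,-0.28,7.8
```

```text
t 14.33 pos [ 0.5471 -0.281   0.0926] yaw 7.99 F [-0.6 -0.5 -2.2] open 0.502 gf 19.9 tilt [-0.     0.001]
0.5482,-0.28,7.8 shift units (no turn) [ 0.06 -0.04] | turn units z 0.002 | world units [0.06 0.05]
```

Emit:
carry_out:
  delta_pos:
    - [0,0,1]
    - [0,0,1]
    - [0,0,1]
    - [0,0,0.5]
    - [0,0,0.3]
    - [0,0,0.15]
    - [0,0,0]
    - [0,0,0]
    - [0,0,0]
    - [0,0,0]
    - [0,0,0]
    - [0,0,0]
  angular:
    - [0,0,0]
    - [0,0,0]
    - [0,0,0]
    - [0,0,0]
    - [0,0,0]
    - [0,0,0]
    - [0,0,0]
    - [0,0,0]
    - [0,0,0]
    - [0,0,0]
    - [0,0,0]
    - [0,0,0]
  jaw: [0,0,0,0,0,0,0,0,68,68,68,68]

```text
clock: 15.33
position: [0.5475, -0.2817, 0.0141]
eef_rot: [0.0, 0.998, 0.067, 0.0]
wrist_force: [0.0, 0.3, -0.6]
opening: 0.675
gripper_force: 0.0
```

Emit:
carry_out:
  delta_pos:
    - [0,0,-0.7]
    - [0,0,-1]
    - [0,0,-1]
    - [0,0,-1]
    - [0,0,-1]
    - [0,0,-1]
    - [0,0,0]
  angular:
    - [0,0,0]
    - [0,0,0]
    - [0,0,0]
    - [0,0,0.045]
    - [0,0,0.044]
    - [0,0,0]
    - [0,0,0]
  jaw: [68,68,68,75,75,75,75]

```text
clock: 15.92
position: [0.5495, -0.2823, 0.1321]
eef_rot: [0.001, 1.0, -0.003, 0.003]
wrist_force: [0.6, -0.5, -0.1]
opening: 0.747
gripper_force: 0.0
```

```bash
python3 mv.py 0.6446,-0.1093,0
python3 - <<'E'
from bench import viewer
import cv2
cv2.imwrite("pics/s3.png",cv2.resize(viewer.grab_frame("scene")["color"][130:350,160:480],None,fx=2.4,fy=2.4))
E
```

```text
t 15.92 pos [ 0.5495 -0.2823  0.1321] yaw -0.32 F [ 0.6 -0.5 -0.1] open 0.747 gf 0.0 tilt [ 0.006 -0.003]
0.6446,-0.1093,0 shift units (no turn) [ 4.7  -8.68] | turn units z -0.004 | world units [4.75 8.65]
```

View pics/s3.png

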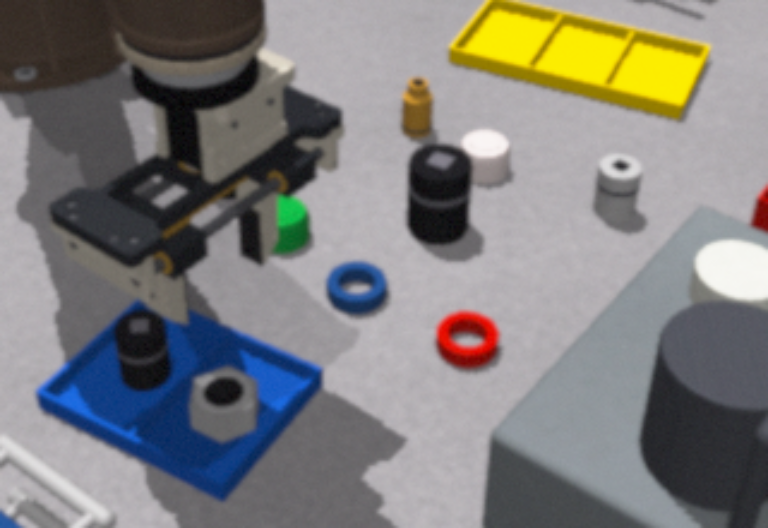

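Emit:
carry_out:
  delta_pos:
    - [0.5,-1,0]
    - [0.5,-1,0]
    - [0.5,-1,0]
    - [0.5,-1,0]
    - [0.5,-1,0]
    - [0.5,-1,0]
    - [0.5,-1,0]
    - [0.6,-0.9,0]
    - [0.6,-0.8,0]
    - [0,0,1]
    - [0,0,1]
    - [0,0,1]
    - [0,0,1]
    - [0,0,1]
    - [0,0,0.5]
    - [0,0,0.2]
    - [0,0,0]
  angular:
    - [0,0,0]
    - [0,0,0]
    - [0,0,0]
    - [0,0,0]
    - [0,0,0]
    - [0,0,0]
    - [0,0,0]
    - [0,0,0]
    - [0,0,0]
    - [0,0,0]
    - [0,0,0]
    - [0,0,0]
    - [0,0,0]
    - [0,0,0]
    - [0,0,0]
    - [0,0,0]
    - [0,0,0]
  jaw: [75,75,75,75,75,75,75,75,75,75,75,75,75,75,75,75,75]

```text
clock: 17.38
position: [0.6413, -0.108, 0.0126]
eef_rot: [-0.0, 1.0, -0.003, -0.001]
wrist_force: [-0.7, 0.3, 0.6]
opening: 0.754
gripper_force: 0.0
```

```bash
python3 mv.py 0.6446,-0.1093,0
```

```text
t 17.38 pos [ 0.6413 -0.108   0.0126] yaw -0.29 F [-0.7  0.3  0.6] open 0.754 gf 0.0 tilt [-0.002  0.   ]
0.6446,-0.1093,0 shift units (no turn) [0.17 0.06] | turn units z -0.003 | world units [ 0.17 -0.07]
```

Emit:
carry_out:
  delta_pos:
    - [0.15,0,0.2]
    - [0,0.05,0.2]
    - [0,0,0]
    - [0,0,0]
    - [0,0,0]
    - [0,0,0]
    - [0,0,0]
  angular:
    - [0,0,0]
    - [0,0,0]
    - [0,0,0]
    - [0,0,0]
    - [0,0,0]
    - [0,0,0]
    - [0,0,0]
  jaw: [75,75,75,0,0,0,0]

```text
clock: 17.97
position: [0.6453, -0.1091, 0.0061]
eef_rot: [0.0, 1.0, -0.003, 0.0]
wrist_force: [0.4, 0.2, 1.8]
opening: 0.531
gripper_force: 20.0
```

```bash
python3 mv.py 0.573,0.3384,12.8
```

```text
t 17.97 pos [ 0.6453 -0.1091  0.0061] yaw -0.3 F [0.4 0.2 1.8] open 0.531 gf 20.0 tilt [ 0.001 -0.   ]
0.573,0.3384,12.8 shift units (no turn) [ -3.73 -22.36] | turn units z -0.146 | world units [-3.61 22.38]
```

Emit:
carry_out:
  delta_pos:
    - [0,0,-0.5]
    - [0,0,-1]
    - [0,0,-1]
    - [0,0,-1]
    - [0,0,-1]
    - [0,-0.5,-1]
    - [-0.1,-1,-0.5]
    - [-0.1,-1,0]
    - [-0.1,-1,0]
    - [-0.1,-1,0]
    - [-0.1,-1,0]
    - [-0.1,-1,0]
    - [-0.2,-1,0]
    - [-0.2,-1,0]
    - [-0.2,-1,0]
    - [-0.2,-1,0]
    - [-0.2,-1,0]
    - [-0.2,-1,0]
    - [-0.2,-1,0]
    - [-0.2,-1,0]
  angular:
    - [0,0,0]
    - [0,0,0]
    - [0,0,0]
    - [0,0,0]
    - [0,0,0]
    - [0,0,0]
    - [0,0,0]
    - [0,0,0]
    - [0,0,0]
    - [0,0,0]
    - [0,0,0]
    - [0,0,0]
    - [0,0,0]
    - [0,0,0]
    - [0,0,0]
    - [0,0,0]
    - [0,0,0]
    - [0,0,0]
    - [0,0,0]
    - [0,0,0]
  jaw: [0,0,0,0,0,0,0,0,0,0,0,0,0,0,0,0,0,0,0,0]

```text
clock: 19.63
position: [0.6023, 0.1821, 0.1266]
eef_rot: [-0.0, 1.0, -0.003, 0.0]
wrist_force: [-0.2, -0.5, -0.3]
opening: 0.532
gripper_force: 20.0
```

Emit:
carry_out:
  delta_pos:
    - [-0.2,-1,0]
    - [-0.2,-1,0]
    - [-0.2,-1,0]
    - [-0.2,-1,0]
    - [-0.2,-1,0]
    - [-0.2,-1,0]
    - [-0.2,-1,0]
    - [-0.1,-0.8,0]
    - [0,0,0]
    - [0,0,0]
    - [0,0,0]
    - [0,0,0]
  angular:
    - [0,0,0]
    - [0,0,0]
    - [0,0,0]
    - [0,0,0]
    - [0,0,0]
    - [0,0,0]
    - [0,0,0]
    - [0,0,0]
    - [0,0,-0.073]
    - [0,0,-0.073]
    - [0,0,0]
    - [0,0,0]
  jaw: [0,0,0,0,0,0,0,0,0,0,0,0]

```text
clock: 20.63
position: [0.5736, 0.337, 0.1259]
eef_rot: [-0.0, 0.994, 0.11, -0.0]
wrist_force: [-0.1, 0.8, -0.3]
opening: 0.529
gripper_force: 20.0
```

```bash
python3 mv.py 0.573,0.3384,12.8
python3 - <<'E'
from bench import viewer
import cv2
cv2.imwrite("pics/w4.png",viewer.grab_frame("wrist")["color"])
E
```

```text
t 20.63 pos [0.5736 0.337  0.1259] yaw 12.62 F [-0.1  0.8 -0.3] open 0.529 gf 20.0 tilt [-0. -0.]
0.573,0.3384,12.8 shift units (no turn) [-0.01 -0.07] | turn units z -0.002 | world units [-0.03  0.07]
```

View pics/w4.png

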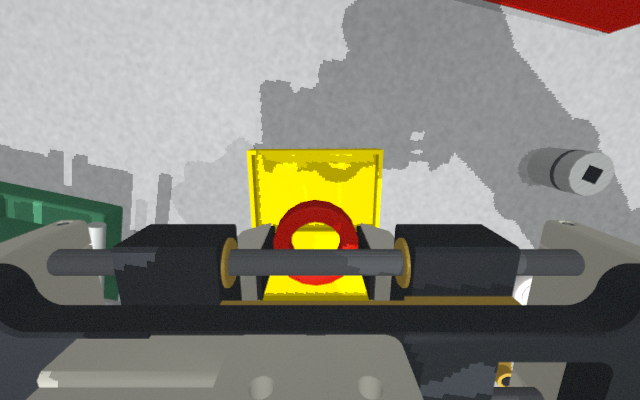

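Emit:
carry_out:
  delta_pos:
    - [0,-0.07,1]
    - [0,0,1]
    - [0,0,1]
    - [0,0,1]
    - [0,0,1]
    - [0,0,0.5]
    - [0,0,0.2]
    - [0,0,0]
    - [0,0,0]
    - [0,0,0]
    - [0,0,0]
    - [0,0,0]
    - [0,0,-0.5]
    - [0,0,-1]
    - [0,0,-1]
    - [0,0,-1]
    - [0,0,-1]
    - [0,0,-1]
    - [0,0,0]
  angular:
    - [0,0,0]
    - [0,0,0]
    - [0,0,0]
    - [0,0,0]
    - [0,0,0]
    - [0,0,0]
    - [0,0,0]
    - [0,0,0]
    - [0,0,0]
    - [0,0,0]
    - [0,0,0]
    - [0,0,0]
    - [0,0,0]
    - [0,0,0]
    - [0,0,0]
    - [0,0,0.07]
    - [0,0,0.072]
    - [0,0,0]
    - [0,0,0]
  jaw: [0,0,0,0,0,0,0,0,0,72,72,72,72,72,72,72,75,75,75]

```text
clock: 22.27
position: [0.575, 0.3405, 0.1274]
eef_rot: [-0.002, 1.0, 0.0, 0.003]
wrist_force: [0.7, 0.6, -0.1]
opening: 0.748
gripper_force: 0.0
```

```bash
python3 mv.py 0.4387,-0.095,-10
python3 - <<'E'
from bench import viewer
import cv2
cv2.imwrite("pics/d5.png",cv2.resize(viewer.grab_frame("side")["color"][120:400,100:500],None,fx=1.8,fy=1.8))
E
```

```text
t 22.27 pos [0.575  0.3405 0.1274] yaw 0.04 F [ 0.7  0.6 -0.1] open 0.748 gf 0.0 tilt [0.006 0.004]
0.4387,-0.095,-10 shift units (no turn) [-6.83 21.77] | turn units z 0.112 | world units [ -6.82 -21.78]
```

View pics/d5.png

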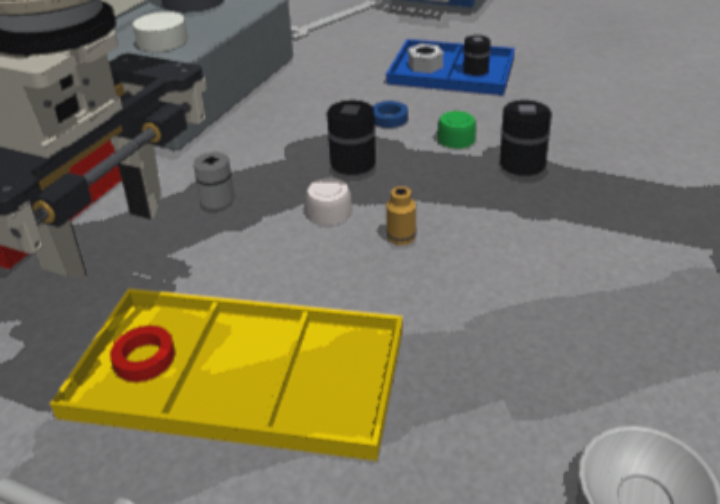

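Emit:
carry_out:
  delta_pos:
    - [-0.3,1,0]
    - [-0.3,1,0]
    - [-0.3,1,0]
    - [-0.3,1,0]
    - [-0.3,1,0]
    - [-0.3,1,0]
    - [-0.3,1,0]
    - [-0.3,1,0]
    - [-0.3,1,0]
    - [-0.3,1,0]
    - [-0.3,1,0]
    - [-0.3,1,0]
    - [-0.3,1,0]
    - [-0.3,1,0]
    - [-0.3,1,0]
    - [-0.3,1,0]
    - [-0.3,1,0]
    - [-0.3,1,0]
    - [-0.3,1,0]
    - [-0.4,1,0]
  angular:
    - [0,0,0]
    - [0,0,0]
    - [0,0,0]
    - [0,0,0]
    - [0,0,0]
    - [0,0,0]
    - [0,0,0]
    - [0,0,0]
    - [0,0,0]
    - [0,0,0]
    - [0,0,0]
    - [0,0,0]
    - [0,0,0]
    - [0,0,0]
    - [0,0,0]
    - [0,0,0]
    - [0,0,0]
    - [0,0,0]
    - [0,0,0]
    - [0,0,0]
  jaw: [75,75,75,75,75,75,75,75,75,75,75,75,75,75,75,75,75,75,75,75]

```text
clock: 23.98
position: [0.451, -0.0624, 0.1216]
eef_rot: [-0.0, 1.0, 0.001, -0.0]
wrist_force: [1.4, 0.7, -0.6]
opening: 0.75
gripper_force: 0.0
```

Emit:
carry_out:
  delta_pos:
    - [-0.5,1,0]
    - [-0.3,0.7,0]
    - [0,0,0]
    - [0,0,0]
    - [0,0,0]
  angular:
    - [0,0,0]
    - [0,0,0]
    - [0,0,0.055]
    - [0,0,0.055]
    - [0,0,0]
  jaw: [75,75,75,75,75]

```text
clock: 24.4
position: [0.4351, -0.0959, 0.1216]
eef_rot: [0.0, 0.996, -0.088, -0.0]
wrist_force: [0.2, 0.3, -0.1]
opening: 0.752
gripper_force: 0.0
```

```bash
python3 - <<'E'
from loc import *
from bench import viewer,finder
W=viewer.grab_frame("wrist")
for d in finder.silhouettes("green_cap_c",W)[:1]: print(d["box"],d["conf"],fit("green_cap_c",[(W,d["mask"])],[.437,-.0945],False))
E
python3 mv.py 0.437,-0.0945,-10
```

```text
[291.0, 161.5, 338.6, 213.0] 0.84 (array([ 0.44126016, -0.09821556]), array([0.44112644]))
t 24.5 pos [ 0.4353 -0.0953  0.1216] yaw -9.64 F [-0.  -0.   0.1] open 0.75 gf 0.0 tilt [-0. -0.]
0.437,-0.0945,-10 shift units (no turn) [ 0.07 -0.05] | turn units z 0.004 | world units [0.08 0.04]
```

Emit:
carry_out:
  delta_pos:
    - [0.2,0.05,1]
    - [0,0,1]
    - [0,0,1]
    - [0,0,1]
    - [0,0,1]
    - [0,0,0.5]
    - [0,0,0.25]
    - [0,0,0]
    - [0,0,0]
    - [0,0,0]
    - [0,0,0]
    - [0,0,0]
  angular:
    - [0,0,0]
    - [0,0,0]
    - [0,0,0]
    - [0,0,0]
    - [0,0,0]
    - [0,0,0]
    - [0,0,0]
    - [0,0,0]
    - [0,0,0]
    - [0,0,0]
    - [0,0,0]
    - [0,0,0]
  jaw: [75,75,75,75,75,75,75,75,0,0,0,0]

```text
clock: 25.5
position: [0.4398, -0.0973, 0.0074]
eef_rot: [0.0, 0.996, -0.086, 0.001]
wrist_force: [-0.6, -0.2, 2.6]
opening: 0.516
gripper_force: 20.1
```

```bash
python3 mv.py 0.493,0.3203,12.8
```

```text
t 25.5 pos [ 0.4398 -0.0973  0.0074] yaw -9.82 F [-0.6 -0.2  2.6] open 0.516 gf 20.1 tilt [ 0.001 -0.   ]
0.493,0.3203,12.8 shift units (no turn) [ -0.94 -21.03] | turn units z -0.251 | world units [ 2.66 20.88]
```

Emit:
carry_out:
  delta_pos:
    - [0,0,-0.5]
    - [0,0,-1]
    - [0,0,-1]
    - [0,0,-1]
    - [0,0,-1]
    - [0,-0.5,-1]
    - [0,-1,-0.5]
    - [0,-1,0]
    - [0,-1,0]
    - [0,-1,0]
    - [0,-1,0]
    - [-0.1,-1,0]
    - [-0.1,-1,0]
    - [-0.1,-1,0]
    - [-0.1,-1,0]
    - [-0.1,-1,0]
    - [-0.1,-1,0]
    - [-0.1,-1,0]
    - [-0.1,-1,0]
    - [-0.1,-1,0]
  angular:
    - [0,0,0]
    - [0,0,0]
    - [0,0,0]
    - [0,0,0]
    - [0,0,0]
    - [0,0,0]
    - [0,0,0]
    - [0,0,0]
    - [0,0,0]
    - [0,0,0]
    - [0,0,0]
    - [0,0,0]
    - [0,0,0]
    - [0,0,0]
    - [0,0,0]
    - [0,0,0]
    - [0,0,0]
    - [0,0,0]
    - [0,0,0]
    - [0,0,0]
  jaw: [0,0,0,0,0,0,0,0,0,0,0,0,0,0,0,0,0,0,0,0]

```text
clock: 27.17
position: [0.4711, 0.1925, 0.1271]
eef_rot: [0.0, 0.996, -0.086, 0.0]
wrist_force: [-0.7, -0.2, -0.3]
opening: 0.514
gripper_force: 20.0
```

Emit:
carry_out:
  delta_pos:
    - [0,-1,0]
    - [0,-1,0]
    - [0,-1,0]
    - [0,-1,0]
    - [0,-1,0]
    - [0,-1,0]
    - [0,-0.6,0]
    - [0,0,0]
    - [0,0,0]
    - [0,0,0]
    - [0,0,0]
    - [0,0,0]
  angular:
    - [0,0,0]
    - [0,0,0]
    - [0,0,0]
    - [0,0,0]
    - [0,0,0]
    - [0,0,0]
    - [0,0,0]
    - [0,0,-0.065]
    - [0,0,-0.065]
    - [0,0,-0.065]
    - [0,0,-0.056]
    - [0,0,0]
  jaw: [0,0,0,0,0,0,0,0,0,0,0,0]

```text
clock: 28.17
position: [0.4938, 0.3211, 0.1268]
eef_rot: [0.0, 0.994, 0.113, -0.0]
wrist_force: [-0.1, -0.6, -0.7]
opening: 0.516
gripper_force: 20.0
```

```bash
python3 mv.py 0.493,0.3203,12.8
```

```text
t 28.17 pos [0.4938 0.3211 0.1268] yaw 12.97 F [-0.1 -0.6 -0.7] open 0.516 gf 20.0 tilt [-0. -0.]
0.493,0.3203,12.8 shift units (no turn) [-0.05  0.03] | turn units z 0.002 | world units [-0.04 -0.04]
```

Emit:
carry_out:
  delta_pos:
    - [0,0,1]
    - [0,0,1]
    - [0,0,1]
    - [0,0,1]
    - [0,0,1]
    - [0,0,0.5]
    - [0,0,0.2]
    - [0,0,0]
    - [0,0,0]
    - [0,0,0]
    - [0,0,0]
    - [0,0,0]
    - [0,0,-0.5]
    - [0,0,-1]
    - [0,0,-1]
    - [0,0,-1]
    - [0,0,-1]
    - [0,0,-1]
    - [0,0,0]
  angular:
    - [0,0,0]
    - [0,0,0]
    - [0,0,0]
    - [0,0,0]
    - [0,0,0]
    - [0,0,0]
    - [0,0,0]
    - [0,0,0]
    - [0,0,0]
    - [0,0,0]
    - [0,0,0]
    - [0,0,0]
    - [0,0,0]
    - [0,0,0]
    - [0,0,0]
    - [0,0,0.072]
    - [0,0,0.072]
    - [0,0,0]
    - [0,0,0]
  jaw: [0,0,0,0,0,0,0,0,0,70,70,70,70,70,70,70,65,65,65]

```text
clock: 29.75
position: [0.4954, 0.3236, 0.1278]
eef_rot: [-0.002, 1.0, -0.002, 0.003]
wrist_force: [1.0, 0.8, 0.7]
opening: 0.652
gripper_force: 0.0
```

```bash
python3 mv.py 0.4349,0.108,0
```

```text
t 29.75 pos [0.4954 0.3236 0.1278] yaw -0.23 F [1.  0.8 0.7] open 0.652 gf 0.0 tilt [0.006 0.004]
0.4349,0.108,0 shift units (no turn) [-2.98 10.79] | turn units z -0.003 | world units [ -3.02 -10.78]
```

Emit:
carry_out:
  delta_pos:
    - [-0.3,1,0]
    - [-0.3,1,0]
    - [-0.3,1,0]
    - [-0.3,1,0]
    - [-0.3,1,0]
    - [-0.3,1,0]
    - [-0.2,1,0]
    - [-0.2,1,0]
    - [-0.2,1,0]
    - [-0.2,1,0]
    - [-0.2,0.7,0]
    - [0,0,0]
    - [0,0,0]
  angular:
    - [0,0,0]
    - [0,0,0]
    - [0,0,0]
    - [0,0,0]
    - [0,0,0]
    - [0,0,0]
    - [0,0,0]
    - [0,0,0]
    - [0,0,0]
    - [0,0,0]
    - [0,0,0]
    - [0,0,0]
    - [0,0,0]
  jaw: [65,65,65,65,65,65,65,65,65,65,65,65,65]

```text
clock: 30.83
position: [0.437, 0.1075, 0.1232]
eef_rot: [0.0, 1.0, -0.002, 0.0]
wrist_force: [-0.4, 0.6, 0.3]
opening: 0.651
gripper_force: 0.0
```

```bash
python3 - <<'E'
from loc import *
from bench import viewer,finder
W=viewer.grab_frame("wrist")
for d in finder.silhouettes("brass_coupler_c",W)[:2]: print(d["box"],d["conf"],fit("brass_coupler_c",[(W,d["mask"])],[.435,.108],False))
E
python3 mv.py 0.4355,0.108,0
```

```text
[298.4, 183.2, 333.2, 221.0] 0.66 (array([0.4354508 , 0.10643712]), array([0.66214063]))
[40.3, 105.8, 115.4, 164.6] 0.24 (array([0.49608502, 0.31467049]), array([3.46970575]))
t 30.93 pos [0.4373 0.1089 0.1231] yaw -0.16 F [-0.1  0.3  0.2] open 0.648 gf 0.0 tilt [0.001 0.001]
0.4355,0.108,0 shift units (no turn) [-0.09  0.04] | turn units z -0.002 | world units [-0.09 -0.04]
```

Emit:
carry_out:
  delta_pos:
    - [-0.1,0.1,1]
    - [0,0,1]
    - [0,0,1]
    - [0,0,1]
    - [0,0,1]
    - [0,0,0.5]
    - [0,0,0.2]
    - [0,0,0]
    - [0,0,0]
    - [0,0,0]
    - [0,0,0]
    - [0,0,0]
    - [0,0,0]
  angular:
    - [0,0,0]
    - [0,0,0]
    - [0,0,0]
    - [0,0,0]
    - [0,0,0]
    - [0,0,0]
    - [0,0,0]
    - [0,0,0]
    - [0,0,0]
    - [0,0,0]
    - [0,0,0]
    - [0,0,0]
    - [0,0,0]
  jaw: [65,65,65,65,65,65,65,65,0,0,0,0,0]

```text
clock: 32.02
position: [0.4353, 0.106, 0.0092]
eef_rot: [-0.0, 1.0, -0.002, 0.0]
wrist_force: [0.5, 1.5, 0.4]
opening: 0.336
gripper_force: 0.5
```

```bash
python3 mv.py 0.413,0.3022,12.8
```

```text
t 32.02 pos [0.4353 0.106  0.0092] yaw -0.22 F [0.5 1.5 0.4] open 0.336 gf 0.5 tilt [0.001 0.   ]
0.413,0.3022,12.8 shift units (no turn) [-1.15 -9.81] | turn units z -0.145 | world units [-1.11  9.81]
```

Just touching; let the grip build, then lift and carry.

Emit:
carry_out:
  delta_pos:
    - [0,0,0]
    - [0,0,0]
    - [0,0,-0.5]
    - [0,0,-1]
    - [0,0,-1]
    - [0,0,-1]
    - [0,0,-1]
    - [-0.1,-0.8,-0.5]
    - [-0.1,-1,0]
    - [-0.1,-1,0]
    - [-0.1,-1,0]
    - [-0.1,-1,0]
    - [-0.1,-1,0]
    - [-0.1,-1,0]
    - [-0.1,-1,0]
    - [-0.1,-1,0]
    - [-0.1,-1,0]
    - [0,0,0]
    - [0,0,0]
    - [0,0,0]
  angular:
    - [0,0,0]
    - [0,0,0]
    - [0,0,0]
    - [0,0,0]
    - [0,0,0]
    - [0,0,0]
    - [0,0,0]
    - [0,0,0]
    - [0,0,0]
    - [0,0,0]
    - [0,0,0]
    - [0,0,0]
    - [0,0,0]
    - [0,0,0]
    - [0,0,0]
    - [0,0,0]
    - [0,0,0]
    - [0,0,-0.073]
    - [0,0,-0.073]
    - [0,0,0]
  jaw: [0,0,0,0,0,0,0,0,0,0,0,0,0,0,0,0,0,0,0,0]

```text
clock: 33.68
position: [0.4151, 0.3021, 0.1084]
eef_rot: [0.0, 0.993, 0.116, -0.0]
wrist_force: [-0.4, -0.5, -0.8]
opening: 0.32
gripper_force: 20.0
```

```bash
python3 mv.py 0.413,0.3022,12.8
```

```text
t 33.68 pos [0.4151 0.3021 0.1084] yaw 13.29 F [-0.4 -0.5 -0.8] open 0.32 gf 20.0 tilt [-0.001 -0.   ]
0.413,0.3022,12.8 shift units (no turn) [-0.1  -0.03] | turn units z 0.005 | world units [-0.11  0.01]
```

Emit:
carry_out:
  delta_pos:
    - [-0.1,0,1]
    - [0,0,1]
    - [0,0,1]
    - [0,0,1]
    - [0,0,0.5]
    - [0,0,0.2]
    - [0,0,0]
    - [0,0,0]
    - [0,0,0]
    - [0,0,0]
    - [0,0,0]
    - [0,0,0]
    - [0,0,-0.5]
    - [0,0,-1]
    - [0,0,-1]
    - [0,0,-1]
    - [0,0,-1]
    - [0,0,-1]
    - [0,0,-1]
    - [0,0,0]
  angular:
    - [0,0,0]
    - [0,0,0]
    - [0,0,0]
    - [0,0,0]
    - [0,0,0]
    - [0,0,0]
    - [0,0,0]
    - [0,0,0]
    - [0,0,0]
    - [0,0,0]
    - [0,0,0]
    - [0,0,0]
    - [0,0,0]
    - [0,0,0]
    - [0,0,0]
    - [0,0,0]
    - [0,0,0]
    - [0,0,0]
    - [0,0,0]
    - [0,0,0]
  jaw: [0,0,0,0,0,0,0,0,55,55,55,55,55,55,55,55,55,55,55,55]

```text
clock: 35.35
position: [0.415, 0.3033, 0.1491]
eef_rot: [-0.002, 0.994, 0.113, 0.003]
wrist_force: [0.6, 1.4, 0.4]
opening: 0.547
gripper_force: 0.0
```

Emit:
carry_out:
  delta_pos:
    - [0,1,0]
    - [0,1,0]
    - [0,1,0]
    - [0,1,0]
    - [0,1,0]
    - [0,1,0]
    - [0,1,0]
    - [0,1,0]
    - [0,1,0]
    - [0,1,0]
    - [0,0,0]
  angular:
    - [0,0,0]
    - [0,0,0]
    - [0,0,0]
    - [0,0,0]
    - [0,0,0]
    - [0,0,0]
    - [0,0,0]
    - [0,0,0]
    - [0,0,0]
    - [0,0,0]
    - [0,0,0]
  jaw: [55,55,55,55,55,55,55,55,55,55,55]

```text
clock: 36.27
position: [0.4589, 0.1023, 0.1446]
eef_rot: [0.001, 0.994, 0.11, -0.0]
wrist_force: [0.2, -0.6, 0.0]
opening: 0.552
gripper_force: 0.0
```

```bash
cat > chk.py <<'E'
from loc import *
from bench import viewer,finder
B=viewer.grab_frame("side");A=viewer.grab_frame("scene")
cv2.imwrite("pics/end.png",np.vstack([cv2.resize(A["color"][120:340,160:480],(436,300)),cv2.resize(B["color"][120:400,100:500],(436,300))]))
T=dict(blue=(.5076,-.2856,.1361),yellow=(.493,.3203,.223))
for n,t,g in(("black_socket_c","blue",(.467,-.29)),("hex_nut_c","blue",(.548,-.28)),("brass_coupler_c","yellow",(.413,.302)),("green_cap_c","yellow",(.493,.32)),("red_ring_c","yellow",(.573,.338)),("chrome_socket_c",0,(.6492,.116)),("white_cap_c",0,(.5223,.0958)),("blue_ring_c",0,(.5394,-.1179))):
    obs=[]
    for f in(A,B):
        c=proj(f,np.array([[*g,.02]]))[0]
        ds=[d for d in finder.silhouettes(n,f) if np.hypot(*(np.reshape(d["box"],(2,2)).mean(0)-c))<18]
        if ds: obs.append((f,ds[0]["mask"]))
    if not obs: print(n,"none");continue
    x,e=fit(n,obs,np.array(g),n=="hex_nut_c",.004 if t else 0)
    if t: c=T[t]; x=R.from_euler('z',-c[2]).as_matrix()[:2,:2]@(x[:2]-c[:2])
    else: x=x-g
    print(n,(x[:2]*1000).round(1),e.round(2))
E
python3 chk.py
```

```text
black_socket_c [-35.6   1.3] [0.89 0.87]
hex_nut_c [41.4 -2.6] [0.74 1.3 ]
brass_coupler_c [-81.8   0.8] [1.12 0.53]
green_cap_c [1.2 3.6] [1.55 0.57]
red_ring_c [81.7  2.1] [0.99 0.69]
chrome_socket_c [0.8 1. ] [1.01 0.93]
white_cap_c [ 0.2 -0.7] [1.19 1.02]
blue_ring_c [-0.4  0.6] [0.97 1.85]
```

View pics/end.png

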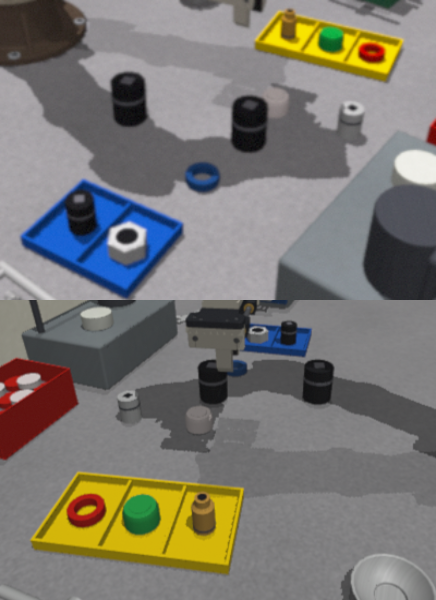

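All five pieces stand upright near their compartment centres, and the three unneeded pieces have not moved, so I'm handing in.

```bash
python3 -c "
from bench import ticket
print(ticket.finish_job())"
```

```text
the job is handed in; nothing more can be done
None
```

Both kits are made up and the job is handed in after about 37 s of the 118 s: by my last camera check all five pieces stand upright within 6 mm of their compartment centres, and the chrome socket, white cap and blue ring have not moved; the hand-in returned no verdict.

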